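# Load the microscope: unnest the top sample tray, then the part

### The job

Get the next part ready for the microscope. Lift only the top tray off the nested stack of three, leaving the other two nested where they stand, and set it flat in the middle of the microscope's stage plate, its long sides parallel to the plate's long edges. Then stand the bearing block upright on the floor of that tray; set both down gently, let go, and leave everything else on the bench undisturbed.

Things in the scene. Friction and masses are not known exactly. Their poses are not given: they have to be found in the camera images.
- tray_top: Top one of three identical nested white plastic sample trays (70 g each): open oblong, 150 mm long (x) by 66 mm wide (y) over the rim, 34 mm high (z up), tapering to a flat foot 128 x 44 mm. The rim's outer lip is turned down: upright faces from 24 to 34 mm above the foot; grip its long faces, 66 mm apart. Origin: centre of the foot's underside, 40 mm above the bench in the stack.
- tray_mid: Second tray of the stack, identical; it must stay. Each foot rests on lugs of the tray below, 20 mm higher, with 1.5 mm play at the walls and nothing but gravity holding it: rim tops lie 34, 54 and 74 mm above the bench, and between the lip of one tray and the rim of the next below is an open gap of 10 mm. Origin: centre of its foot's underside.
- tray_low: Lowest tray of the stack, identical, standing on the bench; it must stay. Inside each tray the flat floor is 2.5 mm thick (its top lies 2.5 mm above the foot's underside), 40 mm wide and 109 mm long between pairs of small stacking lugs, 20 mm high, at both ends. Origin: centre of its foot's underside.
- block: Part to be inspected: grey cast-iron bearing block, 0.36 kg, 66 mm high, standing upright on the bench: foot plate 84 mm long (x), 26 mm wide (y), 10 mm thick; above it a round bearing eye of 47 mm diameter, bore along y, axis 42.5 mm above the underside. Grip the eye's two flat faces, 26 mm apart along y, from above. Same either way round. Origin: centre of the underside.
- stage (a point): Middle of the top of the microscope's flat, bare black stage plate, 85 mm above the bench, run out to the loading position: 150 mm deep (x axis, towards the column), 190 mm wide (y axis, along its long edges, within about 15 degrees of the robot's x line). The optical head hangs beyond the plate towards +x: it begins 145 mm from this point and 235 mm above the bench.
- caliper: Bystander: digital caliper 235 mm long lying flat, near the robot. Origin: centre of the beam.
- vblock: Bystander: steel V-block 60 x 40 x 34 mm standing between the stack and the block. Origin: centre of its underside.
- dish: Bystander: closed glass dish 95 mm across, 17 mm high. Origin: centre of its underside.
- probe: Bystander: hand-held silver and black lens barrel, about 205 mm long, in a low black cradle, 67 mm high. Origin: centre of the cradle's underside.
- bottle: Bystander: white plastic bottle 62 mm across, 145 mm high. Origin: centre of its underside.
- mouse: Bystander: black computer mouse 110 x 62 x 34 mm. Origin: centre of its underside.
Not all that is in view belongs to the job. What is shaped like the tray_top but purple is not meant.

How it is judged:
On the way, in this order (a step that is already met when the one before it is completed fails the run):
1. the top tray alone stands flat, released, in the middle of the stage plate, square to it, while the other two are still nested in place and the block is not yet in the tray (z of tray_top in the frame of stage between -0.004 and 0.004 m and horizontal distance between tray_top and stage below 0.025 m and angle between the x axis of tray_top and the y axis of stage, either way round below 0.26 rad and angle between tray_top's own z axis and vertical below 0.05 rad and linear speed of tray_top below 0.02 m/s and contact force between the fingers and tray_top below 0.1 N and distance of each of tray_low, tray_mid from where it was at the start of the episode below 0.04 m and distance between tray_mid and tray_low below 0.024 m and angle between each of tray_mid, tray_low's own z axis and vertical below 0.06 rad and distance between block and tray_top above 0.08 m), for 0.2 s.
2. the block stands upright on the floor of that tray, released (z of tray_top in the frame of stage between -0.004 and 0.004 m and horizontal distance between tray_top and stage below 0.025 m and angle between the x axis of tray_top and the y axis of stage, either way round below 0.26 rad and angle between tray_top's own z axis and vertical below 0.05 rad and linear speed of each of tray_top, block below 0.02 m/s and contact force between the fingers and tray_top below 0.1 N and z of block in the frame of tray_top between -0.002 and 0.007 m and horizontal distance between block and tray_top below 0.03 m and angle between block's own z axis and vertical below 0.08 rad and contact force between the fingers and block below 0.1 N), for 0.2 s.
At the end, for the whole second after the job is handed in: Top tray flat on the stage plate, within 25 mm of its middle and 15 degrees of square; block upright (4.5 degrees) on that tray's floor, within 30 mm of its middle; both at rest and released; the other two trays nested, upright, within 40 mm of their start (all of step 2 and distance of each of tray_low, tray_mid from where it was at the start of the episode below 0.04 m and distance between tray_mid and tray_low below 0.024 m and angle between each of tray_mid, tray_low's own z axis and vertical below 0.06 rad); the robot touches nothing.
It fails at once if the second or lowest tray is dragged up (raised more than 12 mm) (height (world z) of tray_mid above 0.032 m or height (world z) of tray_low above 0.012 m).
It fails at once if the tray or the block is dropped (falls freely faster than 0.6 m/s, about 20 mm) ((contact force between the fingers and tray_top below 0.05 N and linear speed of tray_top above 0.6 m/s) or (contact force between the fingers and block below 0.05 N and linear speed of block above 0.6 m/s)).
It fails at once if a bystander is moved more than 40 mm (distance of any of caliper, vblock, dish, probe, bottle, mouse from where it was at the start of the episode above 0.04 m).
It also fails if it takes over 67 s, if anything falls off the work surface, if the arm or the gripper's body presses on something with over 40 N, if the wrist force passes 120 N, or if a joint passes its speed limit or range.

### The arm

A 6-joint arm with a two-finger parallel gripper is mounted at the origin on the work surface. World frame = base frame: x ahead of the robot, y to its left, z up, the work surface at z = 0. Lengths are in m, angles in rad, forces in N, time in s.
With the tool pointing down it reaches from about 0.375 to 0.975 m from the base axis. Payload 3.8 kg.
Tool frame: the origin (TCP) lies midway between the tips of the shut fingers; the grasp point (between the pads) lies 19 mm behind it; z points along the fingers, y is the direction in which the jaws open and shut (so a half turn about z gives the same grasp; the last joint's range is limited). The gripper opens to 85 mm and grips with 20 to 120 N. Pads are 22 mm wide; open, the fingers measure 114 mm over their backs; the gripper's body (76 mm by 85 mm) begins 54 mm behind the grasp point. The pads swing forward as they close: fully open they stand 13 mm farther back than shut.
Start: joints at [1.214, 0.264, 1.604, -0, 1.274, -0.037], TCP at [0.212, 0.641, 0.231] pointing down, gripper open.
Joint ranges: [-2.63, 2.63], [-0.94, 2.18], [0.31, 2.57], [-1.31, 4.45], [0, 2.66], [-2.55, 2.55]. Speed limits (rad/s): [2.57, 2.57, 3.14, 3.14, 3.14, 3.14].

### API

Orientations are given as a rotation vector (axis times angle).
In Python, from workcell import bot gives the robot as it stands. The module is installed in compiled form; this text tells all that it offers.
- The arm moves only by the tool move_arm, never from a script. Its argument "steps" is a list of rows, each a list of 5 numbers: the shift along the tool's x, y, z in mm, then the turn about the tool's z in degrees, then the opening in per cent of the stroke, from 0 (shut) to 100 (fully open). In form: [[tx, ty, tz, turn, claw], ...]. A call has 1 to 20 rows; each row is the pose to reach, as a shift and turn from the pose commanded when the call began, along the tool's axes at that moment; what a row does not reach only later rows make up. A row lasts 1/10 s, in which the tool goes at most 50 mm and 8.59 degrees, less where a joint would pass 70% of its speed; a pose out of reach is approached as far as the arm can. A call with a gripper value outside its range is refused whole. The fingers move at their own pace and stop on an object; "newtons" is the grip in N (left out, the last holds). Time passes only in rows, so rows that repeat a pose let the fingers close. It gives the time, the measured TCP pose, the force and the opening at its end, in the units of the state.
- bot.read_state(): the state, without advancing time (a new reading comes with each control period).
- bot.read_camera(name): name is "scene" or "top" or "wrist"; returns a dict with "pixels" (480x640x3 uint8, red, green, blue), "depth" (480x640 float32, m along the optical axis (not along the pixel's ray), 0 where there is no reading), "fovy" (degrees; the focal length in pixels is half the picture's height over the tangent of half this angle, whatever the lens; pixels are square), "cx", "cy" (the principal point, pixels), "xyz" and "attitude" of the camera in the world. Camera axes: x right, y up, looking along -z (the intrinsics and any distortion apply to the point x, -y, -z); pixel columns grow to the right and rows downward; lengths in m; the calibration is good to about 2 mm. A picture is of the moment at which its call begins.
- bot.finish_job(): hands the job in, once; it reports no verdict.
The state is a dict: "time": time; "q": joint angles; "joint_vel": joint speeds; "joint_torque": joint torques, N m; "tool_pos": TCP position; "tcp_rot": TCP orientation; "wrist_force": force on the tool from outside, world axes, zero at the start; "torque": the same for the moment, N m; "width": opening from 0.0 (shut) to 1.0 (fully open).
Only numpy, scipy, OpenCV 4.12 (cv2) and the standard library are available. Lean on these libraries where they do the work, as an engineer would, in place of code of your own. Each camera call takes 0.05 s, during which the arm holds its last target.

## Working session

There is one attempt and no reset: what is moved stays moved. The work goes in short steps, Python scripts to look and compute and a tool call to move; the robot and the scene stay as the last step left them, time stands still between calls to the robot, and variables do not carry over. Pictures are saved under pics/ and viewed, and the job is handed in when it is done.

Besides the shell and the picture viewer there is one more tool, called after "Request:" as name([rows], argument=value, ...), one row to a line, values as JSON. move_arm: Moves the arm, as the interface text tells. Its arguments: {"type":"object","properties":{"steps":{"type":"array","items":{"type":"array","items":{"type":"number"}}},"newtons":{"type":"number"}},"required":["steps"]}

```bash
mkdir -p pics; cat > h.py <<'E'
import numpy as np,cv2
from workcell import bot
from scipy.spatial.transform import Rotation as R
def cap(n):
    c=bot.read_camera(n); np.savez('last_%s.npz'%n,**{k:np.array(v) for k,v in c.items()}); return c
def load(n):
    d=np.load('last_%s.npz'%n,allow_pickle=True); return {k:d[k] for k in d.files}
def rot(c):
    a=np.array(c['attitude'],float)
    return a if a.shape==(3,3) else R.from_rotvec(a).as_matrix() if a.shape==(3,) else R.from_quat(a).as_matrix()
def cloud(c):
    z=np.array(c['depth'],float); f=240/np.tan(np.radians(float(c['fovy']))/2)
    v,u=np.mgrid[0:480,0:640]
    P=np.stack([(u-float(c['cx']))*z/f,-(v-float(c['cy']))*z/f,-z],-1)
    W=P@rot(c).T+np.array(c['xyz'],float); W[z==0]=np.nan
    return W
def save(c,fn,box=None,s=1):
    im=np.array(c['pixels'])[:,:,::-1]
    if box: im=im[box[1]:box[3],box[0]:box[2]]
    cv2.imwrite('pics/'+fn,cv2.resize(im,None,fx=s,fy=s,interpolation=cv2.INTER_CUBIC))
E
python3 - <<'E'
from h import *
print(bot.read_state())
for n in ['scene','top','wrist']:
    c=cap(n); save(c,n+'0.png'); print(n,{k:v for k,v in c.items() if k not in('pixels','depth')}, (c['depth']==0).mean())
E
```

```text
{'time': 0.0, 'q': array([ 1.21412145e+00,  2.64769292e-01,  1.60536515e+00,  2.35424370e-05,
        1.27366952e+00, -3.68982512e-02]), 'joint_vel': array([ 4.89523856e-04, -9.46863928e-05,  1.17701050e-04, -6.97142645e-04,
       -7.76083569e-04,  6.88897238e-04]), 'joint_torque': array([-3.66436261e-04, -5.15119600e+01, -3.67305636e+01,  1.82601624e-06,
        1.30673731e-02,  1.44427173e-05]), 'tool_pos': array([0.21193239, 0.64011234, 0.22995591]), 'tcp_rot': array([-0.5001046 , -3.10106969,  0.00339908]), 'wrist_force': array([-0.46570628,  0.02601668, -0.21202832]), 'torque': array([ 0.024632  , -0.03814278, -0.01270489]), 'width': 1.001095106222871}
scene {'fovy': 43.99947304615482, 'cx': 321.6397311403115, 'cy': 236.8778242092954, 'xyz': array([1.21163749, 0.94791966, 0.97632126]), 'attitude': array([0.38680075, 1.14971878, 2.28149645])} 0.003919270833333334
top {'fovy': 46.63224620426191, 'cx': 318.11316878519955, 'cy': 240.3614258389068, 'xyz': array([ 0.19654145, -0.03044174,  1.39111756]), 'attitude': array([ 0.17255397, -0.16537341, -1.54510695])} 0.004166666666666667
wrist {'fovy': 65.83432782569695, 'cx': 319.1196151376415, 'cy': 239.99941230548305, 'xyz': array([0.13837816, 0.66272506, 0.37209077]), 'attitude': array([-0.26266622, -0.18532216,  1.24119964])} 0.003958333333333334
```

View pics/scene0.png

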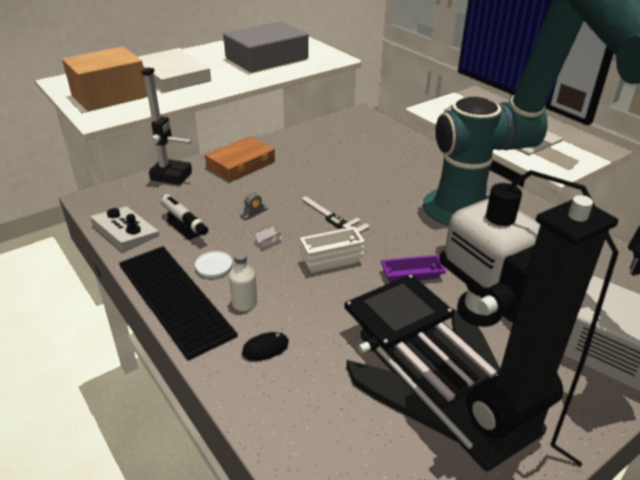

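View pics/top0.png

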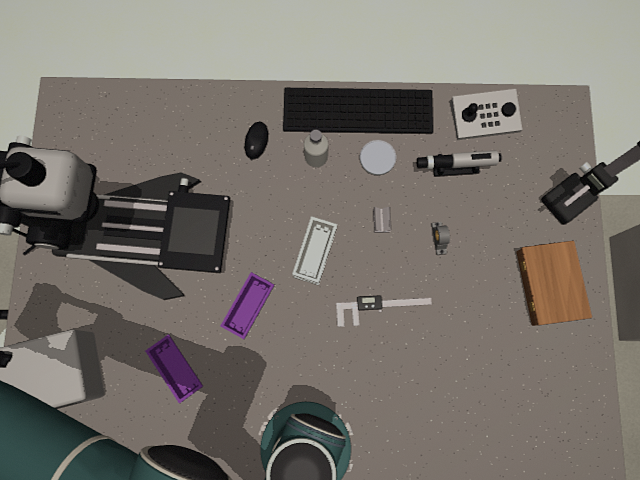

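View pics/wrist0.png

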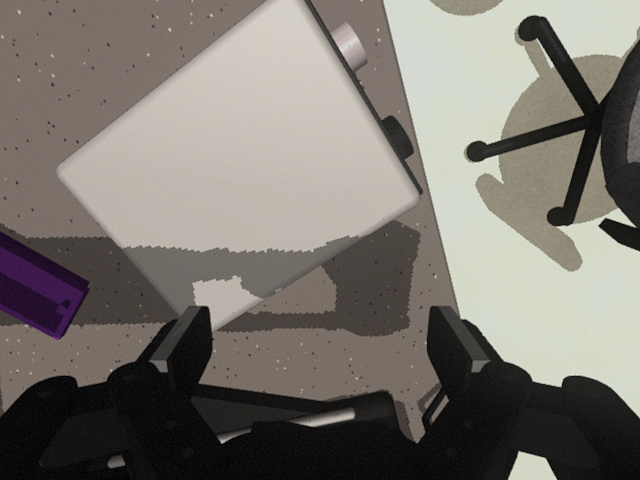

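Candidates for tray_top, in the top picture: the white stack at (315,250), a purple tray at (248,305) and a purple tray at (175,368). I choose the white stack. The block is at (440,238) and the stage plate is around (196,231). Next I measure and check close crops.

```bash
python3 - <<'E'
from h import *
c=load('top'); W=cloud(c)
save(c,'crop_stack.png',(280,200,350,300),6)
save(c,'crop_stage.png',(150,170,250,290),5)
save(c,'crop_block.png',(360,190,460,270),6)
print('bench',[np.round(W[v,u],4) for u,v in [(400,270),(270,200),(480,300),(300,330),(550,140)]])
# whole map objects above
def rep(name,box,zlo,zhi):
    x0,y0,x1,y1=box; P=W[y0:y1,x0:x1].reshape(-1,3); m=(P[:,2]>zlo)&(P[:,2]<zhi); P=P[m]
    r=cv2.minAreaRect((P[:,:2]*1000).astype(np.float32)); print(name,len(P),np.round(r[0],1),np.round(r[1],1),round(r[2],1),'z',np.round(np.percentile(P[:,2],[5,50,95]),4))
rep('rim',(285,205,345,295),.066,.085)
rep('stackall',(285,205,345,295),.02,.09)
rep('plate',(155,180,240,280),.078,.1)
rep('blocktop',(425,210,460,265),.03,.08)
rep('blockall',(425,210,460,265),.006,.08)
rep('vblock',(365,200,400,240),.02,.08)
E
```

```text
bench [array([ 0.4277, -0.2287,  0.0054]), array([ 0.607 ,  0.1063, -0.0021]), array([ 0.3563, -0.4276,  0.0019]), array([ 0.2739,  0.0193, -0.0009]), array([ 0.7852, -0.6314,  0.0024])]
rim 601 [463.8 -14.1] [ 66.3 151.1] 73.6 z [0.0673 0.0743 0.0792]
stackall 1784 [463.8 -14.1] [ 66.3 151.1] 73.6 z [0.0393 0.0512 0.0775]
plate 4820 [514.2 277.3] [151.4 216.6] 86.1 z [0.0815 0.0862 0.0907]
blocktop 253 [ 509.6 -328.4] [49.6 27.3] 6.8 z [0.034  0.0618 0.07  ]
blockall 523 [ 515.5 -336.2] [ 87. 145.] 88.2 z [0.0065 0.0284 0.0685]
vblock 305 [ 554.1 -181.8] [60.9 41.1] 3.0 z [0.0208 0.0287 0.038 ]
```

View pics/crop_stack.png

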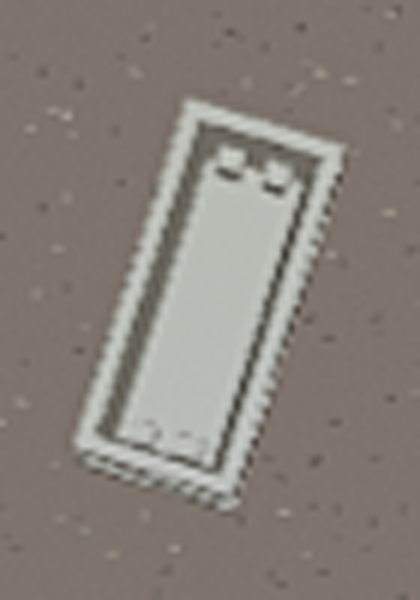

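View pics/crop_stage.png

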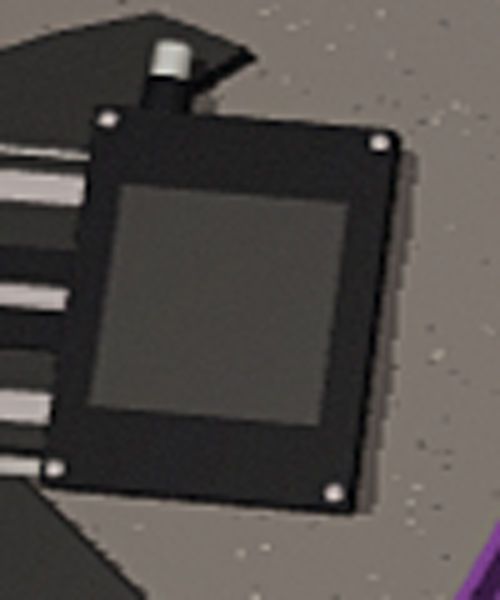

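View pics/crop_block.png

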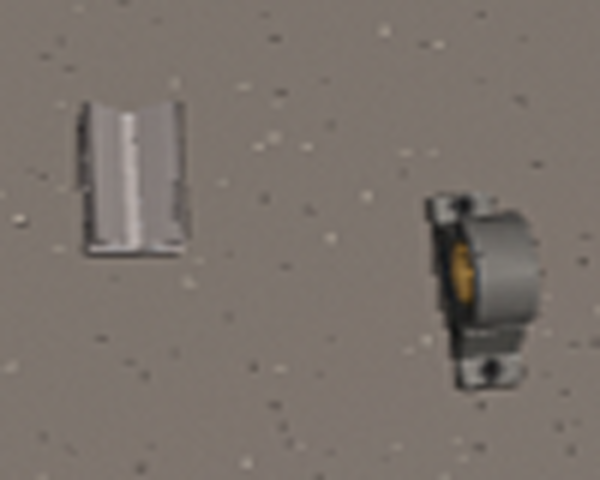

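```bash
python3 - <<'E'
from h import *
c=load('top'); W=cloud(c)
Rc=rot(c); o=np.array(c['xyz'],float); f=240/np.tan(np.radians(float(c['fovy']))/2)
def ray(u,v,z):
    d=Rc@np.array([(u-float(c['cx']))/f,-(v-float(c['cy']))/f,-1]); return o+d*(z-o[2])/d[2]
S=[ray(150+a/5,170+b/5,.086) for a,b in [(107,119),(380,143),(54,468),(333,492)]]
print(np.round(S,4),np.mean(S,0))
for i,j in [(0,2),(1,3),(2,0)]:
    d=S[i]-S[j];print(np.degrees(np.arctan2(d[1],d[0])),np.linalg.norm(d))
for i,j in [(0,1),(2,3)]:
    d=S[i]-S[j];print('x',np.degrees(np.arctan2(d[1],d[0])),np.linalg.norm(d))
M=bot.read_state(); Rt=R.from_rotvec(M['tcp_rot']).as_matrix(); print(np.round(Rt,4))
# bench plane fit
P=W[150:330,200:460].reshape(-1,3); P=P[np.abs(P[:,2])<.006]
A=np.c_[P[:,:2],np.ones(len(P))]; print(np.linalg.lstsq(A,P[:,2],rcond=None)[0], P[:,2].mean())
s=load('scene');V=cloud(s).reshape(-1,3)
for Q,n in((W.reshape(-1,3),'top'),(V,'scene')):
  g=Q[(Q[:,0]>.0)&(Q[:,0]<.75)&(Q[:,1]>.35)&(Q[:,1]<.9)&(Q[:,2]>.03)]
  print(n)
  for y in np.arange(.35,.9,.05):
    print(round(y,2),[ (lambda k: round(float(k.max()),2) if len(k) else 0)(g[(g[:,1]>=y)&(g[:,1]<y+.05)&(g[:,0]>=x)&(g[:,0]<x+.05),2]) for x in np.arange(0,.75,.05)])
# block edges on scene cam
print('scene rim', )
for nm,lo,hi,zl,zh in [('rim',(.36,-.12),(.57,.09),.064,.085),('block',(.45,-.38),(.57,-.28),.012,.08),('eye',(.45,-.38),(.57,-.28),.055,.08)]:
  g=V[(V[:,0]>lo[0])&(V[:,0]<hi[0])&(V[:,1]>lo[1])&(V[:,1]<hi[1])&(V[:,2]>zl)&(V[:,2]<zh)]
  print(nm,len(g),cv2.minAreaRect((g[:,:2]*1000).astype(np.float32)),np.percentile(g[:,2],[5,50,95]))
E
```

```text
[[0.5923 0.3394 0.086 ]
 [0.5826 0.2052 0.086 ]
 [0.4189 0.3515 0.086 ]
 [0.4098 0.218  0.086 ]] [0.50090901 0.27853699 0.086     ]
-3.9894950711139168 0.17387707325138035
-4.258736408853714 0.1732488046316865
176.0105049288861 0.17387707325138035
x 85.86019849002771 0.13460361678038094
x 86.12916149854892 0.1337893217666499
[[-9.493e-01  3.144e-01 -6.000e-04]
 [ 3.144e-01  9.493e-01 -1.700e-03]
 [ 0.000e+00 -1.800e-03 -1.000e+00]]
[-5.24148129e-04 -4.95062197e-05  1.28381640e-03] 0.001022646172581112
top
0.35 [0, 0, 0.7, 0.7, 0.04, 0, 0, 0.03, 0.09, 0.09, 0.09, 0.08, 0.03, 0, 0]
0.4 [0, 0, 0, 0, 0, 0, 0, 0, 0.07, 0.45, 0.45, 0.45, 0.03, 0, 0]
0.45 [0, 0, 0.14, 0.13, 0, 0, 0, 0, 0.06, 0.5, 0.53, 0.45, 0.03, 0, 0]
0.5 [0, 0.13, 0.13, 0.13, 0.13, 0.13, 0, 0, 0.37, 0.52, 0.53, 0.45, 0.37, 0, 0]
0.55 [0, 0.13, 0.13, 0.33, 0.32, 0.12, 0, 0, 0.39, 0.43, 0.43, 0.43, 0.38, 0, 0]
0.6 [0, 0, 0.13, 0.13, 0.13, 0, 0, 0, 0.17, 0.26, 0, 0, 0, 0, 0]
0.65 [0, 0, 0.13, 0.13, 0.13, 0, 0, 0, 0, 0.17, 0, 0, 0, 0, 0]
0.7 [0, 0, 0, 0, 0, 0, 0, 0, 0, 0, 0, 0, 0, 0, 0]
0.75 [0, 0, 0, 0, 0, 0, 0, 0, 0, 0, 0,
[... 563 characters left out ...]
.65 [0, 0, 0, 0, 0.13, 0, 0, 0, 0, 0.52, 0.52, 0, 0, 0, 0]
0.7 [0, 0, 0, 0, 0, 0, 0, 0, 0, 0, 0, 0, 0, 0, 0]
0.75 [0, 0, 0, 0, 0, 0, 0, 0, 0, 0, 0, 0, 0, 0, 0]
0.8 [0, 0, 0, 0, 0, 0, 0, 0, 0, 0, 0, 0, 0, 0, 0]
0.85 [0, 0, 0, 0, 0, 0, 0, 0, 0, 0, 0, 0, 0, 0, 0]
scene rim
rim 688 ((467.0169372558594, -12.772300720214844), (73.3795166015625, 153.3324737548828), 74.18875122070312) [0.06518214 0.07322419 0.07836651]
block 367 ((517.06640625, -321.54083251953125), (34.70919418334961, 82.1327896118164), 89.40440368652344) [0.01353934 0.03681528 0.06769976]
eye 105 ((516.5573120117188, -324.899169921875), (42.087677001953125, 30.553226470947266), 6.024617671966553) [0.05605431 0.06317462 0.06961287]
```

Request:
move_arm([
  [-445,-542,-20,-2,100],
  [-445,-542,-20,-2,100],
  [-445,-542,-20,-2,100],
  [-445,-542,-20,-2,100],
  [-445,-542,-20,-2,100],
  [-445,-542,-20,-2,100],
  [-445,-542,-20,-2,100],
  [-445,-542,-20,-2,100],
  [-445,-542,-20,-2,100],
  [-445,-542,-20,-2,100],
  [-445,-542,-20,-2,100],
  [-445,-542,-20,-2,100],
  [-445,-542,-20,-2,100],
  [-445,-542,-20,-2,100],
  [-445,-542,-20,-2,100],
  [-445,-542,-20,-2,100],
])

```text
time: 1.75
tool_pos: [0.4641, -0.0148, 0.2509]
tcp_rot: [-0.451, -3.108, -0.001]
wrist_force: [-0.1, -0.3, -0.1]
width: 1.0
```

```bash
python3 - <<'E'
from h import *
s=bot.read_state();print(s['time'],s['tool_pos']);print(R.from_rotvec(s['tcp_rot']).as_matrix().round(4))
c=cap('wrist');save(c,'w1.png');W=cloud(c).reshape(-1,3)
P=W[(np.abs(W[:,0]-.464)<.12)&(np.abs(W[:,1]+.014)<.12)]
P=P[(P[:,2]>.068)&(P[:,2]<.084)]
print(len(P),cv2.minAreaRect((P[:,:2]*1000).astype(np.float32)),np.percentile(P[:,2],[5,50,95]))
E
```

```text
1.75 [ 0.46412412 -0.01475058  0.25091792]
[[-9.587e-01  2.845e-01 -1.000e-03]
 [ 2.845e-01  9.587e-01  5.000e-04]
 [ 1.100e-03  2.000e-04 -1.000e+00]]
4066 ((463.52459716796875, -14.369159698486328), (66.14823913574219, 149.85267639160156), 73.51203918457031) [0.06941193 0.07305655 0.07435239]
```

View pics/w1.png

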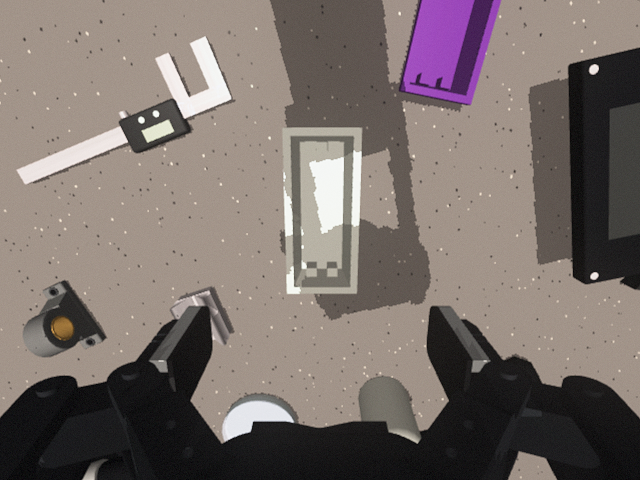

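Request:
move_arm([
  [0,0,110,0,78],
  [0,0,110,0,78],
  [0,0,110,0,78],
  [0,0,110,0,78],
  [0,0,110,0,78],
], newtons=30)

```text
time: 2.3
tool_pos: [0.4655, -0.0128, 0.1432]
tcp_rot: [0.443, 3.108, 0.0]
wrist_force: [0.8, 0.5, 1.2]
width: 0.779
```

```bash
python3 - <<'E'
from h import *
for i,(c) in enumerate([load('wrist'),cap('wrist')]):
    if i==0: t=np.array([.46412,-.01475,.25092]); Rt=R.from_rotvec([-.451,-3.108,-.001]).as_matrix()
    else:
        s=bot.read_state(); t=s['tool_pos']; Rt=R.from_rotvec(s['tcp_rot']).as_matrix(); print(s['time'],t,s['width']); save(c,'w2.png')
    W=(cloud(c)-t)@Rt   # tool frame
    m=(W[...,2]>-.045)&(W[...,2]<.02)&(np.abs(W[...,1])<.07)&(np.abs(W[...,0])<.03)
    if i==0:
        m&=np.mgrid[0:480,0:640][0]>290
    P=W[m]
    if i==1: print('tray rim z',)
    for sg in(-1,1):
        q=P[(P[:,1]*sg>.02)]; 
        print(i,sg,len(q),'z pct',np.percentile(q[:,2],[50,90,98,99.5]).round(4),'|y| min',np.percentile(np.abs(q[:,1]),[.5,5,50]).round(4),'x',np.percentile(q[:,0],[1,99]).round(4))
E
```

```text
0 -1 3182 z pct [-0.0324 -0.0191 -0.0145 -0.0131] |y| min [0.0442 0.0444 0.0449] x [-0.0091  0.013 ]
0 1 3198 z pct [-0.0322 -0.0189 -0.0144 -0.0131] |y| min [0.0402 0.0405 0.0409] x [-0.0092  0.0129]
2.35 [ 0.46632463 -0.01312777  0.14401699] 0.7837722845299665
tray rim z
1 -1 3294 z pct [-0.0295 -0.0134 -0.008  -0.0061] |y| min [0.0348 0.035  0.0357] x [-0.0081  0.0138]
1 1 3290 z pct [-0.0296 -0.0133 -0.0079 -0.0059] |y| min [0.031  0.0312 0.0319] x [-0.0081  0.0138]
```

View pics/w2.png

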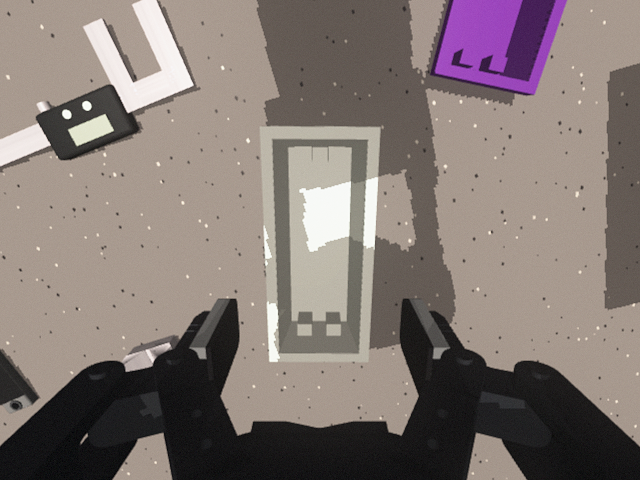

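Request:
move_arm([
  [0,0,0,0,100],
  [0,0,0,0,100],
  [0,0,0,0,100],
])

```text
time: 2.65
tool_pos: [0.4651, -0.0137, 0.1425]
tcp_rot: [0.446, 3.108, 0.0]
wrist_force: [-0.5, 0.7, -0.4]
width: 1.001
```

```bash
cat >> h.py <<'E'
def toolcloud():
    c=cap('wrist'); s=bot.read_state(); t=s['tool_pos']; Rt=R.from_rotvec(s['tcp_rot']).as_matrix()
    return c,s,cloud(c),(cloud(c)-t)@Rt,Rt
def pads(T):
    m=(T[...,2]>-.04)&(T[...,2]<.0)&(np.abs(T[...,1])<.07)&(np.abs(T[...,0])<.03)
    P=T[m]; a=P[P[:,1]>.003]; b=P[P[:,1]<-.003]
    return (np.percentile(a[:,1],1)+np.percentile(b[:,1],99))/2,np.mean(np.percentile(P[:,0],[1,99])),np.percentile(a[:,1],1)-np.percentile(b[:,1],99)
E
python3 - <<'E'
from h import *
c,s,W,T,Rt=toolcloud(); print(s['time'],s['tool_pos'],s['wrist_force'],np.degrees(np.arctan2(Rt[1,1],Rt[0,1])))
print('pads',pads(T))
m=(W[...,2]>.066)&(W[...,2]<.082)&(T[...,2]>.03)&(np.abs(T[...,0])<.12)&(np.abs(T[...,1])<.06)
P=T[m]; print(len(P),cv2.minAreaRect((P[:,:2]*1000).astype(np.float32)), np.percentile(W[m][:,2],[5,50,95]))
E
```

```text
2.7 [ 0.46483889 -0.01378021  0.14218478] [-0.23843806  0.34370489 -0.96715036] 73.66587037241237
pads (np.float64(-0.0018852096178154122), np.float64(0.0016452315994741262), np.float64(0.08450313280538804))
9375 ((1.0295639038085938, -0.9079971313476562), (150.26600646972656, 66.17723846435547), 0.1791844666004181) [0.06748428 0.07302463 0.07422459]
```

Request:
move_arm([
  [0,1,40,0,100],
  [0,1,65,0,100],
  [0,1,80,0,100],
  [0,1,87,0,100],
  [0,1,87,0,100],
  [0,1,87,0,100],
  [0,1,87,0,100],
], newtons=30)

```text
time: 3.4
tool_pos: [0.4658, -0.0128, 0.0555]
tcp_rot: [0.446, 3.107, 0.0]
wrist_force: [0.1, -0.4, -0.2]
width: 1.001
```

```bash
python3 - <<'E'
from h import *
c,s,W,T,Rt=toolcloud(); print(s['time'],s['tool_pos'],s['wrist_force'],s['width']); print(pads(T));save(c,'w3.png')
c=cap('scene');save(c,'s3.png',(270,180,400,300),6)
E
```

```text
3.45 [ 0.46567676 -0.01278092  0.05549215] [-0.72254053 -0.30629926 -0.43703319] 1.0014807258531695
(np.float64(-0.0021084947724839664), np.float64(0.00015641610968158796), np.float64(0.04605054967699425))
```

View pics/w3.png

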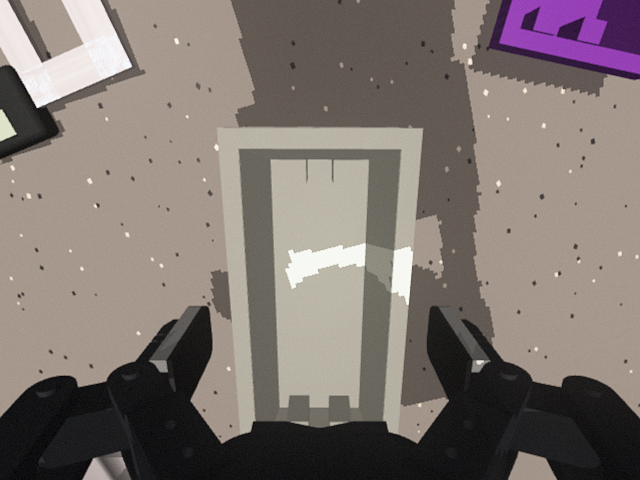

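View pics/s3.png

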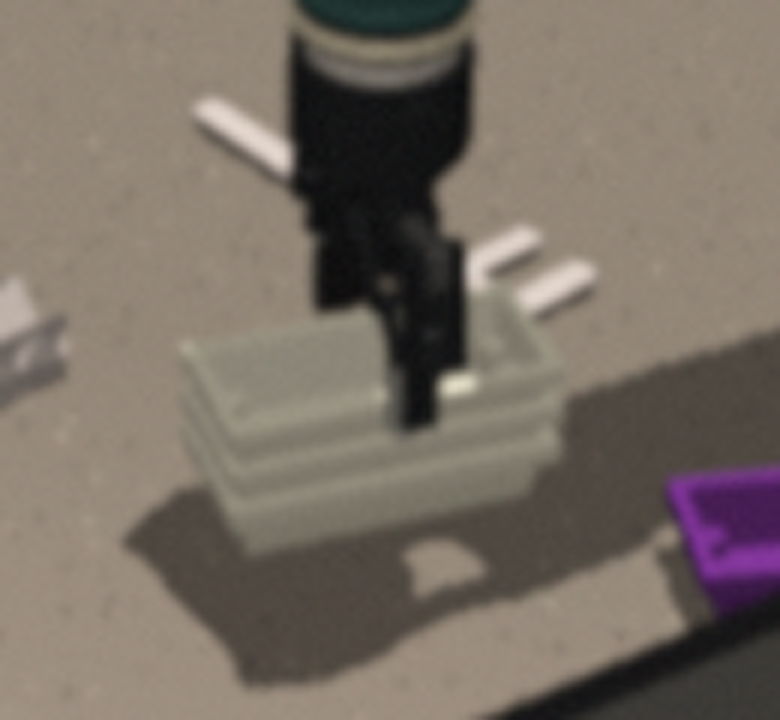

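The fingers straddle the top tray's long sides: pads at (195,330) and (445,330), tray between x=225 and 420 in the wrist picture. The scene crop shows the tips at about the level of the gap under the top lip. I lower by 2 mm and close.

Request:
move_arm([
  [0,0,2,0,100],
  [0,0,2,0,85],
  [0,0,2,0,80],
  [0,0,2,0,72],
  [0,0,2,0,60],
  [0,0,2,0,60],
  [0,0,2,0,60],
  [0,0,2,0,60],
], newtons=30)

```text
time: 4.3
tool_pos: [0.4647, -0.0127, 0.0526]
tcp_rot: [0.446, 3.109, 0.0]
wrist_force: [-2.2, 1.4, 5.4]
width: 0.763
```

```bash
python3 - <<'E'
from h import *
c=cap('scene');save(c,'s4.png',(270,180,400,300),6); print(bot.read_state()['width'])
E
```

```text
0.7623830181636257
```

View pics/s4.png

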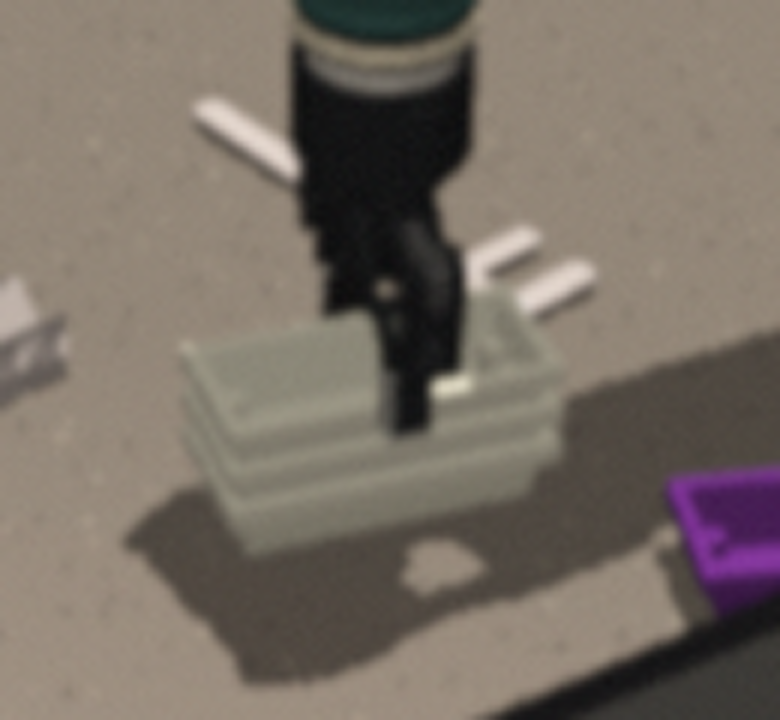

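Request:
move_arm([
  [0,0,0,0,60],
  [0,0,-3,0,60],
  [0,0,-6,0,60],
  [0,0,-8,0,60],
  [0,0,-8,0,60],
])

```text
time: 4.85
tool_pos: [0.4647, -0.0127, 0.0605]
tcp_rot: [0.446, 3.109, 0.0]
wrist_force: [-0.9, -0.6, -1.1]
width: 0.761
```

```bash
python3 - <<'E'
from h import *
c=cap('scene');save(c,'s5.png',(270,180,400,300),6); print(bot.read_state()['wrist_force'])
E
```

```text
[ 0.46964052 -0.96452217 -0.34716675]
```

View pics/s5.png

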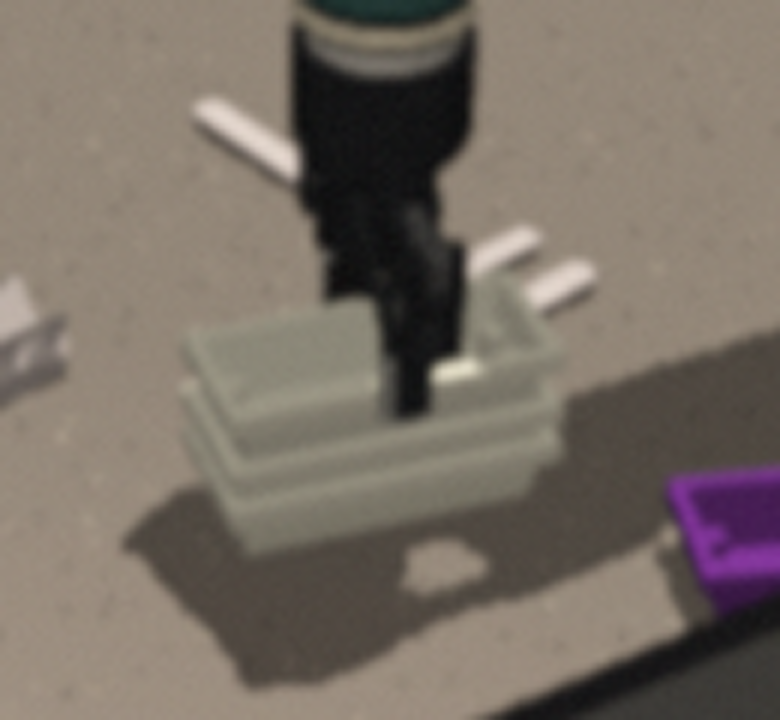

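Request:
move_arm([
  [0,0,-20,0,60],
  [0,0,-45,0,60],
  [0,0,-80,0,60],
  [3,20,-115,0,60],
  [8,50,-140,-1,60],
  [14,85,-140,-3,60],
  [20,125,-140,-5,60],
  [27,165,-140,-8,60],
  [34,205,-140,-10,60],
  [40,245,-140,-12,60],
  [45,275,-140,-12.3,60],
  [47,289,-140,-12.3,60],
  [47,289,-140,-12.3,60],
  [47,289,-140,-12.3,60],
])

```text
time: 6.3
tool_pos: [0.5003, 0.2771, 0.1998]
tcp_rot: [-0.11, -3.139, 0.002]
wrist_force: [0.4, -0.3, -1.7]
width: 0.765
```

```bash
python3 - <<'E'
from h import *
c,s,W,T,Rt=toolcloud(); print(s['time'],s['tool_pos'],s['width'],np.degrees(np.arctan2(Rt[1,1],Rt[0,1])));print(Rt.round(3)); save(c,'w6.png')
c=cap('scene');save(c,'s6.png')
c=cap('top');save(c,'t6.png');W=cloud(c)
P=W[205:295,285:345].reshape(-1,3);P=P[(P[:,2]>.045)&(P[:,2]<.065)];print(cv2.minAreaRect((P[:,:2]*1000).astype(np.float32)))
E
```

```text
6.35 [0.50035588 0.27667167 0.19989246] 0.763490430852348 85.94828783317504
[[-0.998  0.071 -0.001]
 [ 0.071  0.997 -0.001]
 [ 0.001 -0.001 -1.   ]]
((464.13116455078125, -14.095752716064453), (66.23747253417969, 151.85098266601562), 73.58409118652344)
```

View pics/w6.png

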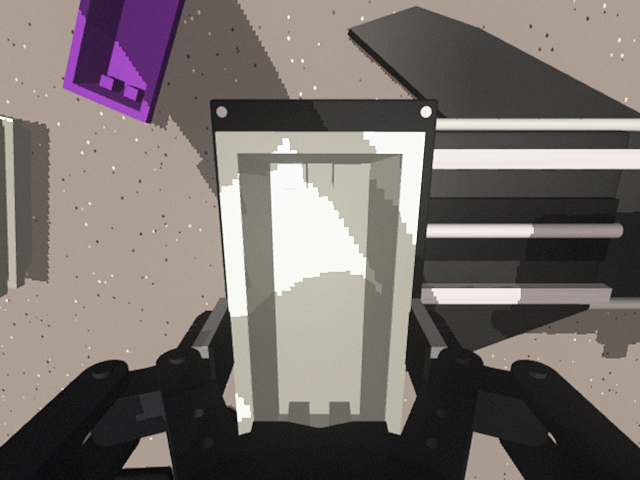

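View pics/s6.png

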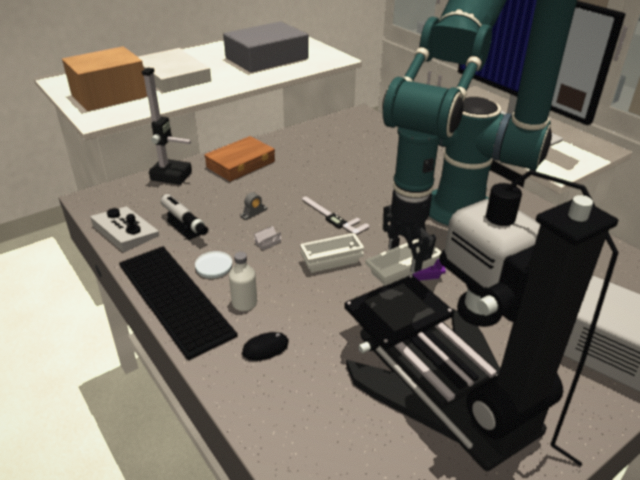

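View pics/t6.png

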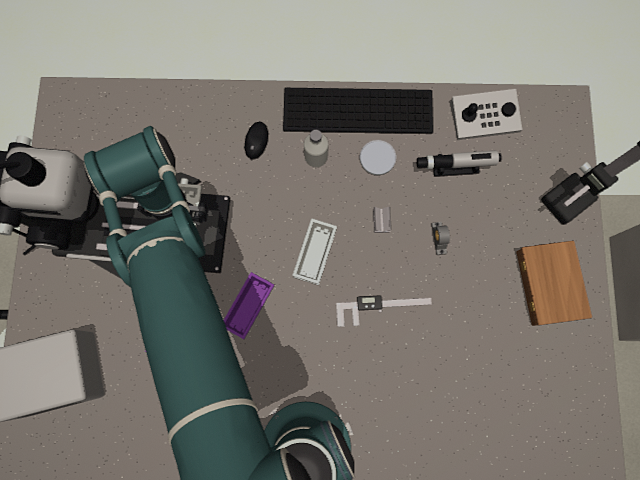

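```bash
python3 - <<'E'
from h import *
W=cloud(load('top')); W0=None
g=W[120:270,0:260].reshape(-1,3)
import itertools
for y in np.arange(.2,.6,.03):
    print(round(y,2),[ (lambda k: round(float(np.nanmax(k)),2) if len(k) else 0)(g[(g[:,1]>=y)&(g[:,1]<y+.03)&(g[:,0]>=x)&(g[:,0]<x+.03),2]) for x in np.arange(.36,.7,.03)])
for u,v in [(90,165),(98,190),(75,190),(85,160),(120,200),(60,170)]: print(u,v,W[v,u].round(3))
# tray on plate
c,s,Ww,T,Rt=toolcloud()
m=(T[...,2]>-.02)&(T[...,2]<.03)&(Ww[...,2]>.205)&(Ww[...,2]<.235)&(np.mgrid[0:480,0:640][0]<300)
col=np.array(c['pixels']).min(-1)>110
P=Ww[m&col];print(len(P),np.percentile(P[:,2],[5,50,95]));
r=cv2.minAreaRect((P[:,:2]*1000).astype(np.float32));print(r)
for u,v in [(222,112),(426,112)]: print(Ww[v,u].round(4))
for u,v in [(230,140),(320,140),(400,140),(228,200),(412,200),(240,300),(405,300)]: print(u,v,Ww[v,u].round(4))
E
```

```text
0.2 [0.66, 0.09, 0.59, 0.59, 0.59, 0.6, 0.58, 0.09, 0.01, 0.01, 0.01, 0.01]
0.23 [0.65, 0.09, 0.09, 0.58, 0.59, 0.6, 0.59, 0.22, 0.01, 0.01, 0.01, 0.01]
0.26 [0.64, 0.6, 0.59, 0.59, 0.59, 0.59, 0.58, 0.23, 0.01, 0.02, 0.01, 0.01]
0.29 [0, 0.59, 0.59, 0.6, 0.59, 0.59, 0, 0, 0.08, 0.08, 0.03, 0.01]
0.32 [0, 0, 0.56, 0.59, 0.59, 0.58, 0, 0, 0.08, 0.07, 0.03, 0.01]
0.35 [0, 0, 0, 0, 0, 0.07, 0, 0, 0, 0, 0.02, 0.01]
0.38 [0, 0, 0, 0, 0, 0.07, 0.06, 0, 0, 0, 0, 0]
0.41 [0, 0, 0, 0.44, 0.44, 0.45, 0.45, 0.07, 0, 0, 0, 0]
0.44 [0, 0, 0, 0.45, 0.5, 0.5, 0.45, 0.42, 0.03, 0, 0, 0]
0.47 [0, 0.03, 0.06, 0.45, 0.53, 0.51, 0.45, 0.43, 0.02, 0, 0, 0]
0.5 [0, 0.03, 0.06, 0.45, 0.52, 0.5, 0.45, 0.43, 0, 0, 0, 0]
0.53 [0, 0.01, 0.38, 0.44, 0.45, 0.44, 0.44, 0.43, 0.38, 0, 0, 0]
0.56 [0, 0.01, 0.39, 0.41, 0.25, 0.43, 0.43, 0.39, 0.38, 0, 0, 0]
0.59 [0, 0.01, 0.17, 0.18, 0.26, 0, 0, 0, 0, 0, 0, 0.01]
90 165 [0.481 0.322 0.594]
98 190 [0.446 0.311 0.581]
75 190 [0.497 0.425 0.412]
85 160 [0.49  0.331 0.592]
120 200 [0.582 0.475 0.057]
60 170 [nan nan nan]
5884 [0.20601074 0.21348619 0.22023118]
((457.7024230957031, 276.5581359863281), (69.259521484375, 65.9721908569336), 85.49402618408203)
[0.4104 0.2169 0.0844]
[0.4201 0.3508 0.084 ]
230 140 [0.4257 0.2518 0.221 ]
320 140 [0.4277 0.2802 0.2207]
400 140 [0.4295 0.3054 0.221 ]
228 200 [0.4446 0.2485 0.2215]
412 200 [0.449  0.3092 0.2211]
240 300 [0.4812 0.2475 0.221 ]
405 300 [0.4856 0.3068 0.2208]
```

Request:
move_arm([
  [0,2,20,0,60],
  [0,2,45,0,60],
  [0,2,68,0,60],
  [0,2,83,0,60],
  [0,2,91,0,60],
  [0,2,95,0,60],
  [0,2,98,0,60],
  [0,2,100,0,60],
  [0,2,100,0,60],
  [0,2,100,0,60],
])

```text
time: 7.5
tool_pos: [0.5012, 0.2801, 0.1009]
tcp_rot: [0.11, 3.139, 0.001]
wrist_force: [-0.4, -0.1, -0.5]
width: 0.765
```

```bash
python3 - <<'E'
from h import *
c,s,W,T,Rt=toolcloud(); print(s['time'],s['tool_pos'],s['wrist_force'],s['width']); save(c,'w7.png')
for u,v in [(222,145),(320,140),(228,200),(412,200)]: print(u,v,W[v,u].round(4))
c=cap('scene');save(c,'s7.png',(330,220,480,350),5)
E
```

```text
7.55 [0.50118435 0.28013059 0.10090202] [-0.5445322   0.01476218 -1.25120183] 0.7651495849936588
222 145 [0.4277 0.2526 0.1218]
320 140 [0.4283 0.2837 0.1226]
228 200 [0.4452 0.2522 0.1226]
412 200 [nan nan nan]
```

View pics/s7.png

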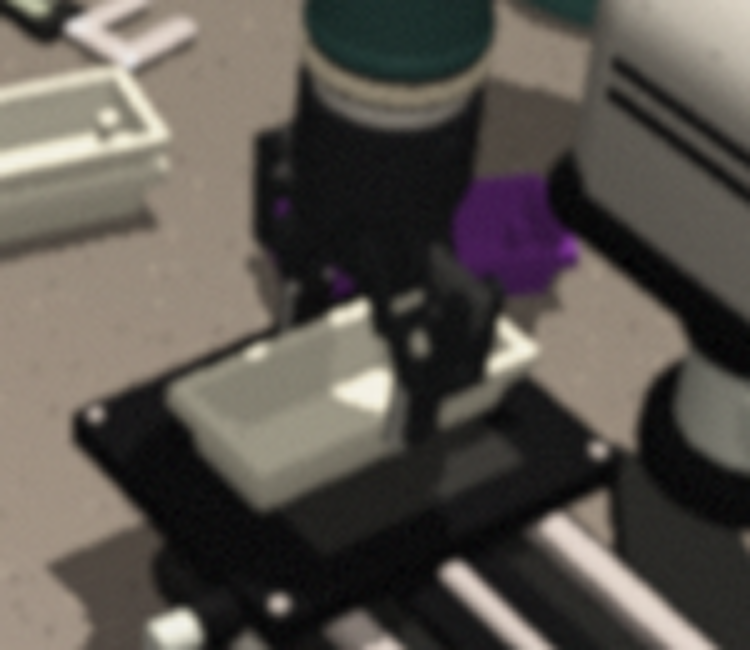

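Request:
move_arm([
  [0,0,1,0,60],
  [0,0,2,0,60],
  [0,0,3,0,60],
  [0,0,3,0,60],
  [0,0,3,0,60],
])

```text
time: 8.1
tool_pos: [0.5008, 0.2799, 0.0976]
tcp_rot: [0.11, 3.14, 0.0]
wrist_force: [-1.9, -0.2, 3.0]
width: 0.763
```

Request:
move_arm([
  [0,0,0.5,0,60],
  [0,0,0.5,0,60],
])

```text
time: 8.3
tool_pos: [0.5008, 0.2799, 0.0976]
tcp_rot: [0.11, 3.14, -0.0]
wrist_force: [-3.0, -0.9, 6.4]
width: 0.766
```

Contact is confirmed: force is rising and the height has stopped changing. Now I release gently.

Request:
move_arm([
  [0,0,0,0,76],
  [0,0,0,0,80],
  [0,0,0,0,90],
  [0,0,0,0,100],
  [0,0,0,0,100],
  [0,0,0,0,100],
])

```text
time: 8.9
tool_pos: [0.5007, 0.2798, 0.0966]
tcp_rot: [-0.11, -3.139, 0.0]
wrist_force: [0.0, -0.7, 0.1]
width: 0.996
```

```bash
python3 - <<'E'
from h import *
c,s,W,T,Rt=toolcloud(); print(s['time'],s['tool_pos'],s['wrist_force'],s['width']); save(c,'w8.png')
for u,v in [(222,145),(320,140),(228,200),(405,300)]: print(u,v,W[v,u].round(4))
E
```

```text
8.95 [0.5007485  0.27982746 0.09661187] [-0.10090622 -0.26623222 -0.19825048] 0.9994311648520691
222 145 [0.4272 0.2527 0.1187]
320 140 [0.4279 0.2834 0.1185]
228 200 [0.4447 0.252  0.1184]
405 300 [0.4848 0.3097 0.119 ]
```

View pics/w8.png

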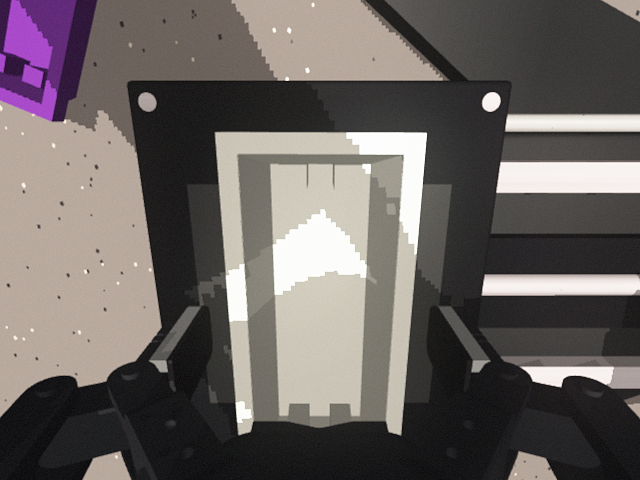

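Request:
move_arm([
  [0,0,-20,0,100],
  [0,0,-60,0,100],
  [0,0,-105,0,100],
  [-4,-40,-135,0,100],
  [-55,-605,-153,-11,100],
  [-55,-605,-153,-11,100],
  [-55,-605,-153,-11,100],
  [-55,-605,-153,-11,100],
  [-55,-605,-153,-11,100],
  [-55,-605,-153,-11,100],
  [-55,-605,-153,-11,100],
  [-55,-605,-153,-11,100],
  [-55,-605,-153,-11,100],
  [-55,-605,-153,-11,100],
  [-55,-605,-153,-11,100],
  [-55,-605,-153,-11,100],
  [-55,-605,-153,-11,100],
  [-55,-605,-153,-11,100],
  [-55,-605,-153,-11,100],
])

```text
time: 10.85
tool_pos: [0.5132, -0.3259, 0.2495]
tcp_rot: [0.193, -3.135, -0.002]
wrist_force: [0.3, 0.7, -0.5]
width: 1.0
```

```bash
python3 - <<'E'
from h import *
c,s,W,T,Rt=toolcloud(); print(s['time'],s['tool_pos'],np.degrees(np.arctan2(Rt[1,1],Rt[0,1])),'pads',pads(T)); save(c,'w9.png')
for lo,hi in [(.05,.075),(.015,.075),(.006,.014)]:
  m=(W[...,2]>lo)&(W[...,2]<hi)&(np.abs(W[...,0]-.513)<.07)&(np.abs(W[...,1]+.327)<.05)&(T[...,2]>.03)
  P=T[m];print(lo,len(P),cv2.minAreaRect((P[:,:2]*1000).astype(np.float32)),np.percentile(W[m][:,2],[5,50,95,99]))
c=cap('top');save(c,'t9.png',(150,170,350,320),4)
W=cloud(c);P=W[170:290,150:250].reshape(-1,3);P=P[P[:,2]>.108];print(cv2.minAreaRect((P[:,:2]*1000).astype(np.float32)),np.median(P[:,2]))
E
```

```text
10.9 [ 0.51335032 -0.32575238  0.24968106] 97.07622630088309 pads (np.float64(-0.0014519205616823766), np.float64(0.0027595925984075925), np.float64(0.08453728455606603))
0.05 1286 ((3.091510772705078, -3.6750450134277344), (26.122901916503906, 43.949989318847656), 89.44570922851562) [0.05230317 0.06229804 0.06539002 0.0659878 ]
0.015 1592 ((5.942281723022461, -3.6707515716552734), (26.16099739074707, 49.97772979736328), 89.56844329833984) [0.02120633 0.0607761  0.06530466 0.06596616]
0.006 532 ((2.8847274780273438, -3.120171546936035), (24.881282806396484, 84.27263641357422), 88.97355651855469) [0.007577   0.00945961 0.01191128 0.01336679]
((499.91510009765625, 278.32586669921875), (68.55052947998047, 151.595458984375), 85.46035766601562) 0.11881457016356167
```

View pics/w9.png

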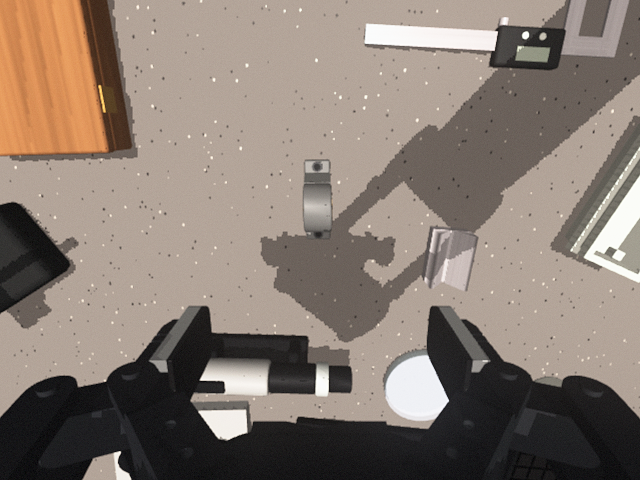

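View pics/t9.png

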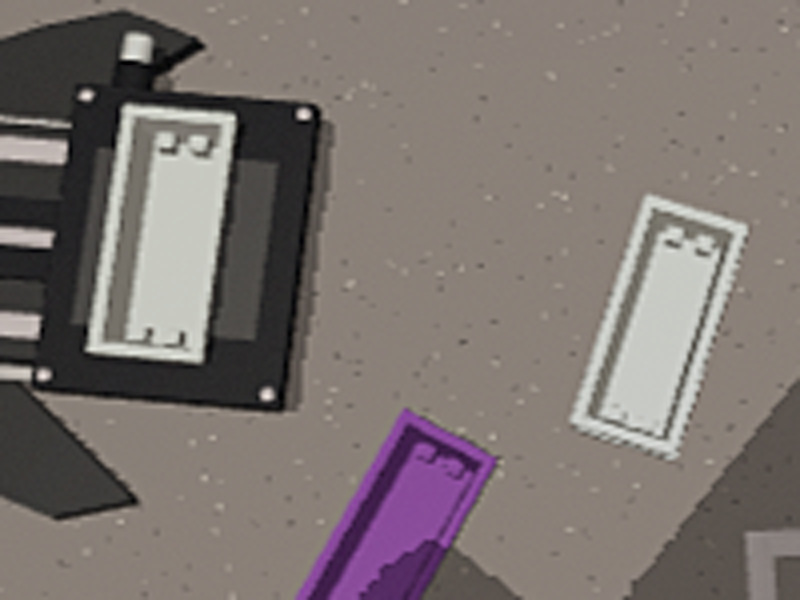

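Request:
move_arm([
  [0,-2,45,0,100],
  [0,-2,95,0,100],
  [0,-2,140,0,80],
  [0,-2,175,0,70],
  [0,-2,200,0,60],
  [0,-2,213,0,60],
  [0,-2,213,0,60],
  [0,-2,213,0,60],
], newtons=60)

```text
time: 11.75
tool_pos: [0.5145, -0.3295, 0.038]
tcp_rot: [-0.192, 3.134, -0.002]
wrist_force: [0.2, 0.4, 0.5]
width: 0.601
```

```bash
python3 - <<'E'
from h import *
c,s,W,T,Rt=toolcloud(); print(s['time'],s['tool_pos'],s['wrist_force'],s['width']); save(c,'w10.png')
c=cap('scene');save(c,'s10.png',(200,160,320,260),6)
E
```

```text
11.8 [ 0.51498648 -0.33009429  0.03879168] [-0.65874905  0.06530426  0.82679234] 0.5983148966618841
```

View pics/w10.png

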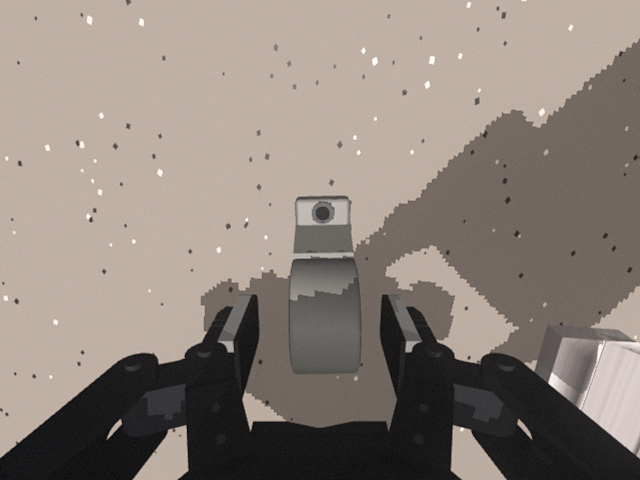

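View pics/s10.png

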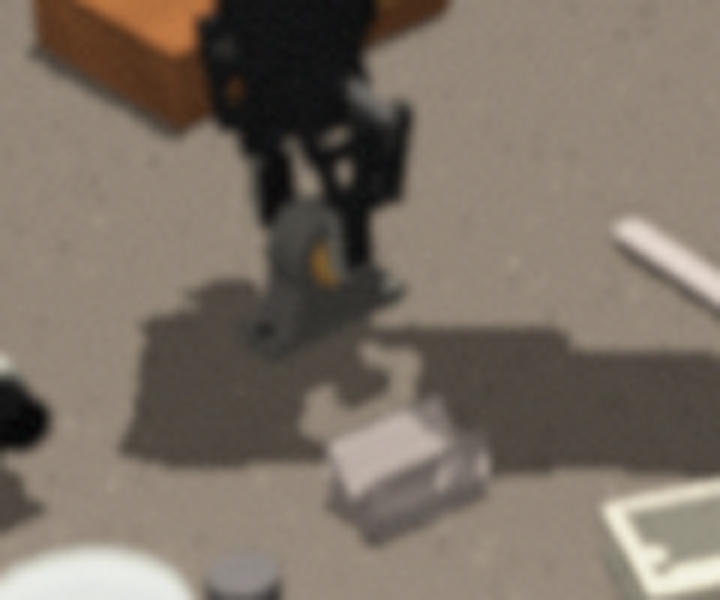

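The block's eye (325,315) sits centred between the pads at x=250 and 393. Closing.

Request:
move_arm([
  [0,0,2,0,45],
  [0,0,2,0,38],
  [0,0,2,0,30],
  [0,0,2,0,20],
  [0,0,2,0,20],
  [0,0,2,0,20],
  [0,0,2,0,20],
], newtons=60)

```text
time: 12.55
tool_pos: [0.5139, -0.3296, 0.0358]
tcp_rot: [-0.191, 3.135, -0.001]
wrist_force: [-1.3, 2.1, 5.8]
width: 0.29
```

Request:
move_arm([
  [0,0,-8,0,20],
  [0,0,-25,0,20],
  [0,0,-50,0,20],
  [0,0,-90,0,20],
  [0,0,-135,0,20],
  [0,0,-175,0,20],
  [0,0,-200,0,20],
  [0,0,-204,0,20],
  [0,0,-204,0,20],
  [0,0,-204,0,20],
])

```text
time: 13.55
tool_pos: [0.512, -0.3285, 0.2357]
tcp_rot: [0.191, -3.132, -0.005]
wrist_force: [-1.1, -0.3, -5.0]
width: 0.293
```

```bash
python3 - <<'E'
from h import *
c,s,W,T,Rt=toolcloud(); print(s['time'],s['tool_pos'],s['wrist_force'],s['width'],np.degrees(np.arctan2(Rt[1,1],Rt[0,1])));print(Rt.round(4),pads(T)); save(c,'w11.png')
d=np.array([.5000,.2785,.24])-s['tool_pos'];print(d@Rt)
m=(T[...,2]>-.035)&(T[...,2]<.05)&(np.abs(T[...,1])<.012)&(np.abs(T[...,0])<.05)
P=T[m];print(P.shape,P.min(0),P.max(0))
Q=P[(P[:,2]>.018)];print(np.percentile(Q,[1,99],axis=0))
E
```

```text
13.6 [ 0.51186504 -0.3284431   0.23538453] [-0.04298609  0.41400603 -3.75711371] 0.29054828010717554 96.97301654899253
[[-0.9926 -0.1214 -0.0046]
 [-0.1214  0.9926  0.0031]
 [ 0.0042  0.0037 -1.    ]] (np.float64(3.942607270017331e-05), np.float64(0.006239997069484697), np.float64(0.006337930352007559))
[-0.0618962  0.6039071 -0.0026596]
(11093, 3) [-0.01588436 -0.01199959 -0.03496829] [0.04492478 0.01199038 0.03441649]
[[ 0.02896279 -0.01184672  0.01819828]
 [ 0.04451406  0.01181297  0.03258819]]
```

View pics/w11.png

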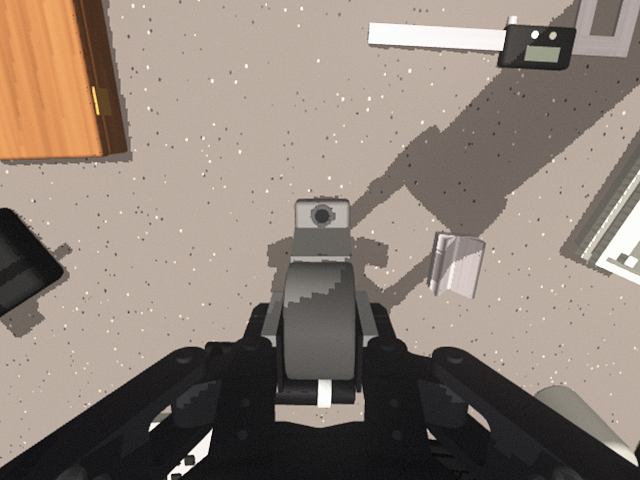

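Request:
move_arm([
  [-2,15,-5,0,20],
  [-5,45,-5,0,20],
  [-9,85,-5,1,20],
  [-13,130,-5,2,20],
  [-18,175,-5,3,20],
  [-23,220,-5,4,20],
  [-27,265,-5,5,20],
  [-32,310,-5,6,20],
  [-37,355,-5,7,20],
  [-41,400,-5,8,20],
  [-46,445,-5,9,20],
  [-51,490,-5,10,20],
  [-55,530,-5,11,20],
  [-58,562,-5,11.3,20],
  [-60,585,-5,11.3,20],
  [-62,598,-5,11.3,20],
  [-62,604,-5,11.3,20],
  [-62,604,-5,11.3,20],
  [-62,604,-5,11.3,20],
])

```text
time: 15.5
tool_pos: [0.5015, 0.2766, 0.2435]
tcp_rot: [-0.119, -3.139, 0.002]
wrist_force: [-1.3, 0.1, -4.2]
width: 0.296
```

```bash
python3 - <<'E'
from h import *
c,s,W,T,Rt=toolcloud(); print(s['time'],s['tool_pos'],s['wrist_force'],s['width'],np.degrees(np.arctan2(Rt[1,1],Rt[0,1])));print(Rt.round(4)); save(c,'w12.png')
m=(W[...,2]>.112)&(W[...,2]<.126)&(np.mgrid[0:480,0:640][0]<300)
P=W[m];print(len(P),cv2.minAreaRect((P[:,:2]*1000).astype(np.float32)))
m=(T[...,2]>.018)&(T[...,2]<.045)&(np.abs(T[...,0])<.06)&(np.abs(T[...,1])<.03)
P=W[m];print(cv2.minAreaRect((P[:,:2]*1000).astype(np.float32)))
E
```

```text
15.55 [0.50163932 0.27646081 0.24363556] [-0.22960982  0.48758609 -5.13995052] 0.2961824428200336 85.61890181003768
[[-9.971e-01  7.640e-02 -3.000e-04]
 [ 7.640e-02  9.971e-01 -7.000e-04]
 [ 3.000e-04 -7.000e-04 -1.000e+00]]
4313 ((487.67132568359375, 279.2283935546875), (66.1820068359375, 125.54838562011719), 85.75714111328125)
((465.3840637207031, 278.6788024902344), (25.998947143554688, 16.689918518066406), 86.24313354492188)
```

View pics/w12.png

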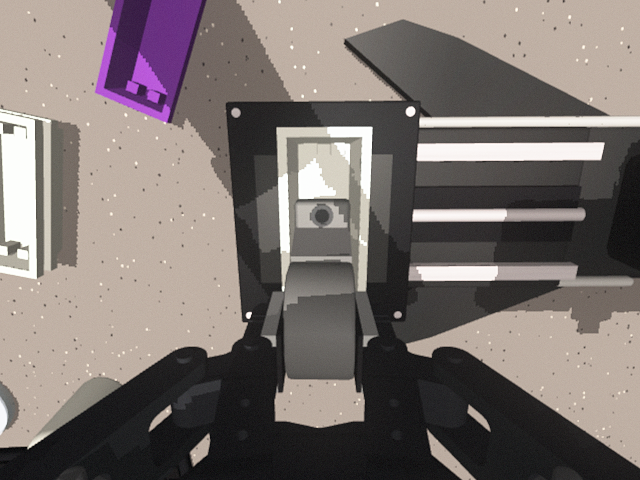

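Request:
move_arm([
  [0,2,20,0,20],
  [0,2,50,0,20],
  [0,2,78,0,20],
  [0,2,97,0,20],
  [0,2,108,0,20],
  [0,2,114,0,20],
  [0,2,117,0,20],
  [0,2,117,0,20],
  [0,2,117,0,20],
])

```text
time: 16.45
tool_pos: [0.5027, 0.2799, 0.128]
tcp_rot: [0.119, 3.137, 0.002]
wrist_force: [0.1, 0.2, -3.9]
width: 0.295
```

```bash
python3 - <<'E'
from h import *
c,s,W,T,Rt=toolcloud(); print(s['time'],s['tool_pos'],s['wrist_force'],s['width']); save(c,'w13.png')
E
```

```text
16.5 [0.50264472 0.27999274 0.12808799] [ 0.6187418   0.07245041 -3.214256  ] 0.29432069408310607
```

View pics/w13.png

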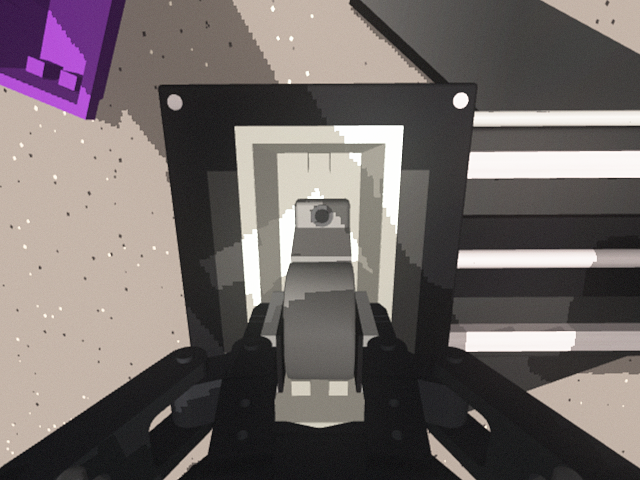

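Request:
move_arm([
  [0,-0.5,1,0,20],
  [0,-0.5,2,0,20],
  [0,-0.5,3,0,20],
  [0,-0.5,3,0,20],
  [0,-0.5,3,0,20],
])

```text
time: 17.0
tool_pos: [0.5016, 0.2791, 0.1237]
tcp_rot: [-0.118, -3.139, 0.0]
wrist_force: [-0.8, 0.3, -4.3]
width: 0.288
```

Request:
move_arm([
  [0,0,0.5,0,20],
  [0,0,1,0,20],
  [0,0,1,0,20],
])

```text
time: 17.3
tool_pos: [0.5018, 0.2792, 0.1233]
tcp_rot: [0.119, 3.139, 0.0]
wrist_force: [-1.7, 0.0, 0.3]
width: 0.292
```

Request:
move_arm([
  [0,0,0.5,0,20],
  [0,0,0.5,0,27],
  [0,0,0.5,0,31],
  [0,0,0.5,0,38],
  [0,0,0.5,0,46],
  [0,0,0.5,0,50],
  [0,0,0.5,0,50],
])

```text
time: 18.0
tool_pos: [0.5019, 0.279, 0.1222]
tcp_rot: [0.119, 3.139, -0.0]
wrist_force: [0.1, 0.5, 0.1]
width: 0.498
```

```bash
python3 - <<'E'
from h import *
c,s,W,T,Rt=toolcloud(); print(s['time'],s['tool_pos'],s['wrist_force'],s['width']); save(c,'w14.png')
E
```

```text
18.05 [0.50181423 0.27903408 0.12218957] [ 0.3930698  -0.13430416 -0.05223953] 0.501144812108743
```

View pics/w14.png

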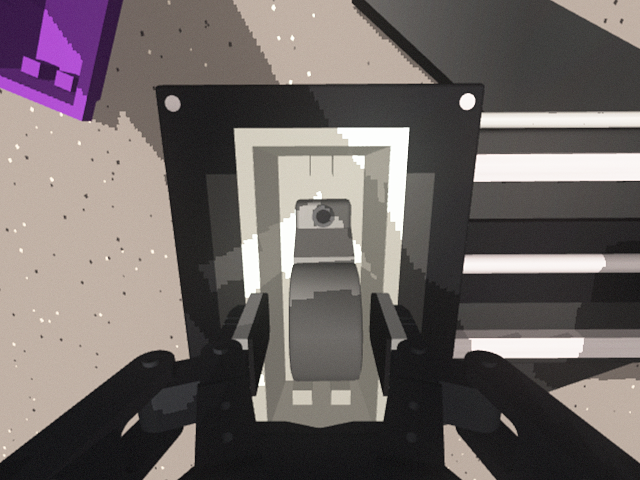

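Released: the block (325,320) is standing with both pads clear of it and of the rim. I withdraw straight up and then back towards −y.

Request:
move_arm([
  [0,0,-10,0,50],
  [0,0,-30,0,50],
  [0,0,-60,0,50],
  [0,0,-100,0,50],
  [0,0,-135,0,50],
  [0,-45,-150,0,50],
  [0,-95,-150,0,50],
  [0,-145,-150,0,50],
  [0,-195,-150,0,50],
  [0,-245,-150,0,50],
  [0,-280,-150,0,50],
  [0,-280,-150,0,50],
  [0,-280,-150,0,50],
])

```text
time: 19.35
tool_pos: [0.4807, -0.0007, 0.2731]
tcp_rot: [0.122, 3.138, 0.001]
wrist_force: [1.0, 0.7, 0.5]
width: 0.499
```

```bash
python3 - <<'E'
from h import *
c=cap('scene');save(c,'s15.png',(230,180,480,350),3);V=cloud(c).reshape(-1,3)
c=cap('top');save(c,'t15.png');W=cloud(c).reshape(-1,3)
s=bot.read_state();print(s['time'],s['tool_pos'],s['wrist_force'])
def rep(n,Q,lo,hi,zl,zh):
    g=Q[(Q[:,0]>lo[0])&(Q[:,0]<hi[0])&(Q[:,1]>lo[1])&(Q[:,1]<hi[1])&(Q[:,2]>zl)&(Q[:,2]<zh)]
    if len(g): print(n,len(g),cv2.minAreaRect((g[:,:2]*1000).astype(np.float32)),np.percentile(g[:,2],[50,98]).round(4))
for Q,k in((W,'top'),(V,'scene')):
    rep(k+' rim',Q,(.4,.2),(.6,.36),.112,.125)
    rep(k+' eye',Q,(.4,.2),(.6,.36),.135,.17)
    rep(k+' stack',Q,(.36,-.12),(.57,.09),.046,.07)
E
```

```text
19.45 [0.48082296 0.00056639 0.27276542] [ 0.4906965   0.17412458 -0.03589454]
top rim 691 ((500.59967041015625, 278.3915100097656), (68.97444152832031, 152.09628295898438), 85.51720428466797) [0.1192 0.124 ]
top eye 238 ((498.67791748046875, 280.2261657714844), (27.72049903869629, 45.49342346191406), 85.96585845947266) [0.1504 0.1583]
top stack 140 ((490.6228942871094, -7.15296745300293), (59.02197265625, 91.26082611083984), 87.00077056884766) [0.0537 0.0605]
scene rim 861 ((504.26690673828125, 279.54388427734375), (71.14502716064453, 153.43743896484375), 86.28386688232422) [0.1192 0.124 ]
scene eye 248 ((506.1671142578125, 282.5188903808594), (30.17889976501465, 50.06858825683594), 88.79718017578125) [0.1489 0.1572]
scene stack 622 ((467.0469970703125, -13.932350158691406), (76.7236099243164, 152.52804565429688), 73.4440689086914) [0.0536 0.0591]
```

View pics/s15.png

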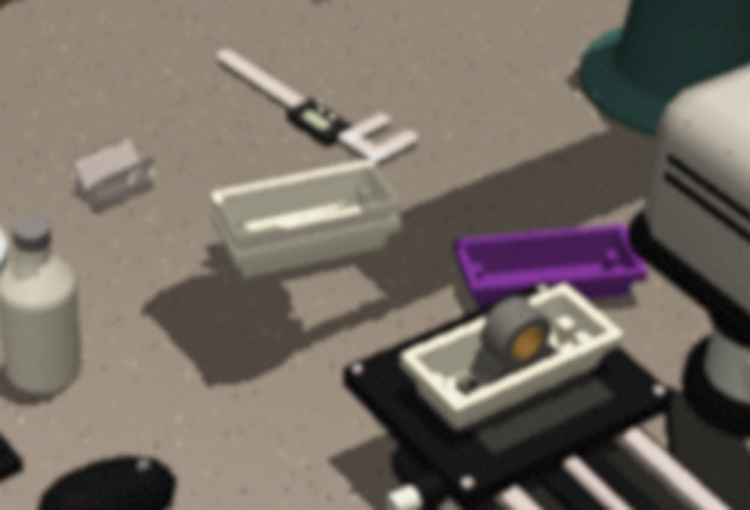

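View pics/t15.png

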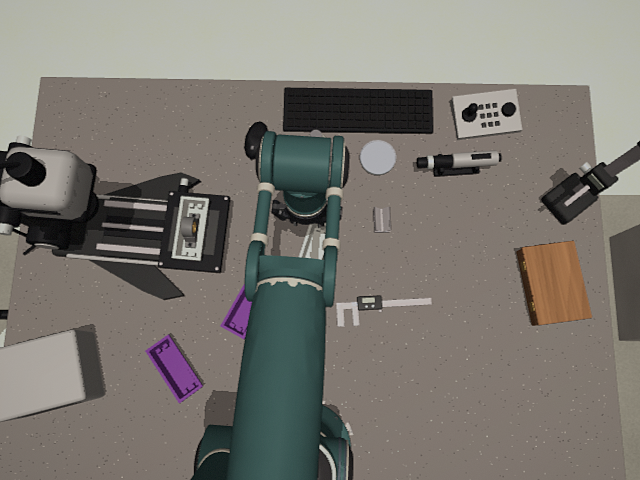

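```bash
python3 -c "
from workcell import bot
print(bot.finish_job(), bot.read_state()['time'])"
```

```text
the job is handed in; nothing more can be done
the job is handed in; nothing more can be done
```

The top tray is flat in the middle of the stage plate and the bearing block stands upright in it, released. I handed the job in at about 19.5 s; it reports no verdict.

**How it went:** I gripped the top tray by its lip at 30 N and, after an 8 mm lift, checked in the scene picture that it alone had come up. I set it down on the stage, then gripped the block's eye at 60 N and lowered it onto the tray floor. After releasing the block I backed the arm away so that it touches nothing.

**Last checks:**

| Check | Result |
|---|---|
| Tray position | about 1 mm from the plate middle (top camera) |
| Tray angle | within about 1° of square |
| Tray rim height | 119 mm, as expected for a tray flat on the plate |
| Block in tray | about 3 mm from the tray centre (top and scene cameras), standing upright |
| Two lower trays | nested, in place within camera error |
| Bystanders | unmoved as far as the final pictures show them |

**Disagreements:**
- The scene camera puts the tray about 4 mm further along x than the top camera, and the block about 7 mm. Both are well inside the limits.
- The wrist camera has an offset of about 2 mm, which I corrected using the finger pads as seen in its own picture.
- In the final top picture the arm hides most of the lower stack, so that reading (off by about 27 mm) is not usable. I relied on the scene view and on the earlier clear top view instead.

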